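# Spice tins in a row by the kettle

### The job

Line the four steel spice tins up on the four cork discs of the wooden board, one to a disc, in order of size: the largest on the disc nearest the kettle, down to the smallest at the far end. Stand each tin upright in the middle of its disc, and do not tip any of them over on the way.

Things in the scene. Friction and masses are not known exactly. Their poses are not given: they have to be found in the camera images.
- tin_98: The largest (tallest and widest) of four brushed-steel spice tins: a closed upright cylinder, 58 mm in diameter and 98 mm tall including its flat black lid (the top 12 mm); rigid, under 0.3 kg. Loose, standing on the work surface at the start. Origin: centre of its underside; z points up along its axis; yaw means nothing.
- tin_82: The second largest of four brushed-steel spice tins: a closed upright cylinder, 52 mm in diameter and 82 mm tall including its flat black lid (the top 12 mm); rigid, under 0.3 kg. Loose, standing on the work surface at the start. Origin: centre of its underside; z points up along its axis; yaw means nothing.
- tin_66: The third largest of four brushed-steel spice tins: a closed upright cylinder, 46 mm in diameter and 66 mm tall including its flat black lid (the top 12 mm); rigid, under 0.3 kg. Loose, standing on the work surface at the start. Origin: centre of its underside; z points up along its axis; yaw means nothing.
- tin_50: The smallest (shortest and narrowest) of four brushed-steel spice tins: a closed upright cylinder, 40 mm in diameter and 50 mm tall including its flat black lid (the top 12 mm); rigid, under 0.3 kg. Loose, standing on the work surface at the start. Origin: centre of its underside; z points up along its axis; yaw means nothing.
- disc_1: The leftmost (+y) of four equal fixed cork discs, 74 mm in diameter and 3 mm thick, in a straight row, centres 105 mm apart, on a fixed wooden board 100 x 430 mm, 10 mm thick. Discs 1 to 4 run from the robot's left (+y) to its right. Origin: centre of its underside, z = 0.010; its top is z = 0.013. Its y axis points along the row to disc 1, x across it, away from the robot.
- disc_2: The second from the left of four equal fixed cork discs, 74 mm in diameter and 3 mm thick, in a straight row, centres 105 mm apart, on a fixed wooden board 100 x 430 mm, 10 mm thick. Discs 1 to 4 run from the robot's left (+y) to its right. Origin: centre of its underside, z = 0.010; its top is z = 0.013. Its y axis points along the row to disc 1, x across it, away from the robot.
- disc_3: The third from the left of four equal fixed cork discs, 74 mm in diameter and 3 mm thick, in a straight row, centres 105 mm apart, on a fixed wooden board 100 x 430 mm, 10 mm thick. Discs 1 to 4 run from the robot's left (+y) to its right. Origin: centre of its underside, z = 0.010; its top is z = 0.013. Its y axis points along the row to disc 1, x across it, away from the robot.
- disc_4: The rightmost (-y) of four equal fixed cork discs, 74 mm in diameter and 3 mm thick, in a straight row, centres 105 mm apart, on a fixed wooden board 100 x 430 mm, 10 mm thick. Discs 1 to 4 run from the robot's left (+y) to its right. Origin: centre of its underside, z = 0.010; its top is z = 0.013. Its y axis points along the row to disc 1, x across it, away from the robot.
- kettle: Fixed steel electric kettle on a black base 156 mm in diameter, 235 mm tall, black handle reaching 117 mm out along its +x. It stands beyond one end of the row of discs, left (y > 0) or right (y < 0); beyond the other end stands a fixed black and steel toaster (300 x 152 mm, long side about along x, 177 mm tall). Origin: centre of its underside, on the work surface.
Not all that is in view belongs to the job. What is shaped like the tin_50 but yellow is not meant.

How it is judged:
By the outcome, as a careful person would: the job done as asked, in the order asked, and still so for the second after the job is handed in, with the robot touching nothing.
It also fails if it takes over 102 s, if anything falls off the work surface, if the arm or the gripper's body presses on something with over 40 N, if the wrist force passes 120 N, or if a joint passes its speed limit or range.

### The arm

A 6-joint arm with a two-finger parallel gripper is mounted at the origin on the work surface. World frame = base frame: x ahead of the robot, y to its left, z up, the work surface at z = 0. Lengths are in mm, angles in rad, forces in N, time in s.
With the tool pointing down it reaches from about 275 to 825 mm from the base axis. Payload 4.9 kg.
Tool frame: the origin (TCP) lies at the very end of the fingers, on their centre line; the grasp point (between the pads) lies 19 mm behind it; z points along the fingers, y is the line along which they close (so a half turn about z gives the same grasp; the last joint's range is limited). The gripper opens to 85 mm and grips with 20 to 120 N. Pads are 22 mm wide; open, the fingers measure 114 mm over their backs; the gripper's body (76 mm by 85 mm) begins 54 mm behind the grasp point. The pads swing forward as they close: fully open they stand 13 mm farther back than shut.
Start: joints at [0.971, 0.326, -0.193, 1.052, 0, 1.437], TCP at [247.023, 491.425, 231.281] pointing down, gripper open.
Joint ranges: [-2.65, 2.65], [-0.97, 1.79], [-1.3, 1.35], [-1.93, 2.1], [-1.47, 1.37], [-3.14, 3.14]. Speed limits (rad/s): [2.57, 2.57, 3.14, 3.14, 3.14, 3.14].

### API

Orientations are given as [roll, pitch, yaw] about the fixed x, y, z axes, in that order (R = Rz(yaw) Ry(pitch) Rx(roll)).
In Python, from bench import bot, solve_ik, imaging gives the robot as it stands. Calls block until the motion is done:
- bot.move_ptp(position, orientation): joint-space move of the TCP to a pose.
- bot.movel(position, rot=None, max_speed=150, threshold=None): straight line of the TCP; rot=None keeps the orientation; max_speed is the mean speed in mm/s. With threshold (N) it stops when the force on the tool has changed by that much, and returns True; else False.
- bot.move_j(angles): joint-space move.
- bot.grip(opening, effort=None): opening from 0.0 (shut) to 1.0 (fully open); effort is the grip in N (None keeps the last); returns when the fingers have stopped.
- bot.dwell(seconds).
- solve_ik(position, orientation): joint angles nearest the present ones, or None.
- bot.get_state(): the state.
- imaging.capture(name): name is "scene" or "top" or "wrist"; returns the picture (400x640x3 uint8, blue, green, red); there is no depth.
- imaging.camera_model(name): a dict with "K" (3x3 intrinsics, pixels), "position" and "rotation" of the camera in the world. Camera axes: x right, y up, looking along -z (the intrinsics and any distortion apply to the point x, -y, -z); pixel columns grow to the right and rows downward; lengths in mm; the calibration is good to about 2 mm. A picture is of the moment at which its call begins: read the wrist's pose just before it. camera_model takes no time and is no camera call; for the wrist camera it gives the pose at the moment of the call.
A pose or a line that the arm cannot do raises bot.IKError and nothing moves.
- bot.sign_off(): hands the job in; it is judged then, once.
The state is a dict: "t": time; "qpos": joint angles; "joint_velocities": joint speeds; "effort": joint torques, N m; "tcp_pos": TCP position; "orientation": TCP orientation; "contact_force": force on the tool from outside, world axes, zero at the start; "wrist_torque": the same for the moment, N m; "opening": opening from 0.0 (shut) to 1.0 (fully open); "gripper_force": force on a finger pad.
Only numpy, scipy, OpenCV 4.12 (cv2) and the standard library are available. Lean on these libraries where they do the work, as an engineer would, in place of code of your own. Each camera call takes 0.05 s, during which the arm holds its last target. There are 200 camera calls.

## Working session

There is one attempt and no reset: what is moved stays moved. The work goes in short steps, each a Python script; the robot and the scene stay as the last script left them, time stands still between calls to the robot, and variables do not carry over. Pictures are saved under pics/ and viewed, at most 14 in all, crops included, and the job is handed in when it is done.

```bash
mkdir -p pics; python3 - <<'E'
from bench import bot, imaging
import cv2
for n in("scene","top"):
    cv2.imwrite(f"pics/{n}0.png",imaging.capture(n)); m=imaging.camera_model(n); print(n,m)
print(bot.get_state())
E
```

```text
scene {'K': array([[510.78422879,   0.        , 329.29429665],
       [  0.        , 510.78422879, 203.21107604],
       [  0.        ,   0.        ,   1.        ]]), 'position': array([1050.67410356,  895.29028404, 1244.75823821]), 'rotation': array([ 0.71568453, -0.01493042,  2.62993176])}
top {'K': array([[443.70491116,   0.        , 318.98062066],
       [  0.        , 443.70491116, 205.37761571],
       [  0.        ,   0.        ,   1.        ]]), 'position': array([ 303.34166531,   13.00593062, 1093.13274109]), 'rotation': array([ 0.19800556,  0.00301348, -1.54518197])}
{'t': 0.1, 'qpos': array([ 9.70806382e-01,  3.26860845e-01, -1.93486442e-01,  1.05198610e+00,
        4.82647173e-05,  1.43659115e+00]), 'joint_velocities': array([ 0.00035735, -0.00115633,  0.00201973, -0.00083014,  0.00041965,
       -0.00027739]), 'effort': array([ 1.14548726e-03, -4.44237149e+01,  2.63038123e+01,  7.83800147e-03,
       -8.35244782e-05,  1.43485761e-05]), 'tcp_pos': array([246.70459317, 490.99072221, 230.58401494]), 'orientation': array([-3.14007587e+00, -2.53493583e-04,  2.67580765e+00]), 'contact_force': array([ 0.23100784, -0.06174256,  0.26904731]), 'wrist_torque': array([-0.00281139,  0.04503303, -0.05890221]), 'gripper_force': 0.0, 'opening': 0.9996516410076247}
```

View pics/scene0.png

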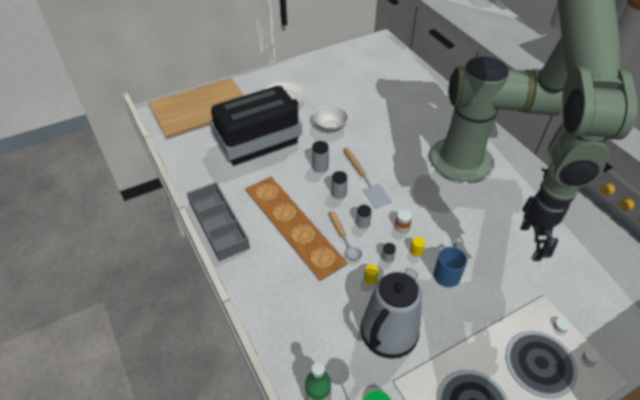

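View pics/top0.png

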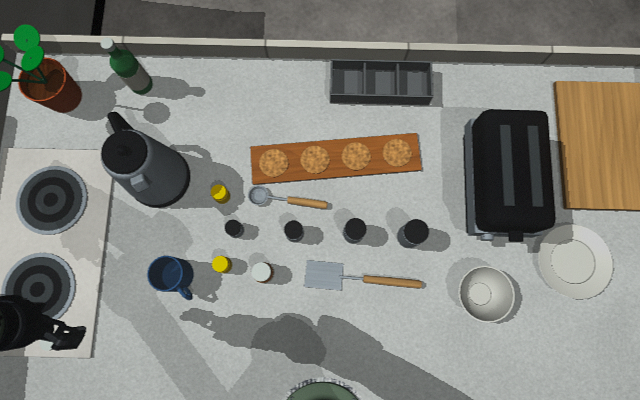

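The top view shows tin lids at about (234,228), (293,230), (354,229) and (416,232), smallest to largest. The discs are at (273,163), (315,159), (356,156) and (397,152). The kettle is at the left end (+y), so tin_98 goes to disc_1 and tin_50 to disc_4. Decoys are yellow at (220,193) and (221,264).

```bash
cat > h.py <<'E'
import cv2, numpy as np
from scipy.spatial.transform import Rotation as R
from bench import bot, solve_ik, imaging
TINS=[(98,58),(82,52),(66,46),(50,40)]
def ray(m,uv,z):
    K=m["K"]; d=np.linalg.solve(K,[uv[0],uv[1],1.]); d=R.from_euler("xyz",m["rotation"]).apply([d[0],-d[1],-d[2]])
    p=np.array(m["position"]); return p+d*(z-p[2])/d[2]
def proj(m,P):
    c=R.from_euler("xyz",m["rotation"]).inv().apply(np.array(P)-m["position"]); q=m["K"]@[c[0],-c[1],-c[2]]; return q[:2]/q[2]
def blob(mask,near):
    n,l,s,c=cv2.connectedComponentsWithStats(mask.astype(np.uint8))
    ok=[i for i in range(1,n) if s[i,4]>20]
    i=min(ok,key=lambda i:np.hypot(*(c[i]-near))); return c[i],s[i],(l==i)
E
python3 - <<'E'
from h import *
im={n:cv2.imread(f"pics/{n}0.png") for n in("top","scene")}
M={n:imaging.camera_model(n) for n in im}
g={"top":[(416,232),(354,229),(293,230),(234,228)],"scene":[(320,148),(340,178),(364,211),(388,247)]}
for n in im:
  for (h,d),p in zip(TINS,g[n]):
    dark=im[n].max(2)<(60 if n=="top" else 70)
    c,s,_=blob(dark,p); print(n,h,c.round(1),s[2:],ray(M[n],c,h-3).round(1), "exp px",round(d/np.linalg.norm(ray(M[n],c,h)-ray(M[n],c+[1,0],h)),1))
hsv=cv2.cvtColor(im["top"],cv2.COLOR_BGR2HSV); print(hsv[163,273],hsv[170,295],hsv[145,410])
for n,p,q in(("top",(335,158),None),("scene",(295,227),None)):
  hsv=cv2.cvtColor(im[n],cv2.COLOR_BGR2HSV)
  b=(hsv[...,1]>90)&(hsv[...,0]<25); c,s,m=blob(b,p)
  cs=max(cv2.findContours(m.astype(np.uint8),0,2)[0],key=cv2.contourArea)[:,0]
  W=np.float32([ray(M[n],x,10)[:2] for x in cs]); print(n,"board",cv2.minAreaRect(W))
  (cx,cy),(w,hh),a=cv2.minAreaRect(W)
m=M["top"];c1=ray(m,(145,170),0);print("kettle~",c1.round())
for p in[(220,193),(221,264)]: print("yellow",ray(m,p,50).round())
for p in [(273,163),(315,159),(356,156),(397,152)]: print("disc",ray(m,p,13).round(1))
E
```

```text
top 98 [415.8 231.1] [ 26  25 469] [ 449.6 -199.8   95. ] exp px 25.7
top 82 [355.2 228.5] [ 21  22 355] [454.4 -63.6  79. ] exp px 22.6
top 66 [293.3 229.5] [ 18  19 260] [450.7  80.   63. ] exp px 19.7
top 50 [233.4 227.6] [ 19  17 222] [454. 224.  47.] exp px 16.8
scene 98 [319.7 147.4] [ 15  12 143] [ 454.4 -195.8   95. ] exp px 17.6
scene 82 [338.8 177.5] [ 14  12 130] [459.9 -59.9  79. ] exp px 16.5
scene 66 [363.7 210.9] [ 12  11 112] [455.9  84.8  63. ] exp px 15.2
scene 50 [388.5 248.7] [12 10 95] [460.1 229.7  47. ] exp px 13.8
[ 16 151 179] [ 14 178 145] [ 13 177 151]
top board ((644.7784423828125, -16.016921997070312), (100.14474487304688, 428.5010681152344), 6.336424827575684)
scene board ((647.9722290039062, -12.731689453125), (97.2977523803711, 427.60382080078125), 6.333622932434082)
kettle~ [604. 469.   0.]
yellow [537. 261.  50.]
yellow [367. 247.  50.]
disc [626.4 141.   13. ]
disc [639.6  35.   13. ]
disc [650.1 -68.9  13. ]
disc [ 663.3 -173.    13. ]
```

```bash
python3 - <<'E'
from h import *
D=[np.pi,0,np.pi]; D[0]=np.pi
def snap(p,f):
    bot.move_ptp(p,D); bot.dwell(.3); m=imaging.camera_model("wrist"); cv2.imwrite(f"pics/{f}.png",imaging.capture("wrist")); np.save(f"pics/{f}.npy",m); print(m,bot.get_state()["tcp_pos"].round(1)); return m
m=snap([560,-14,330],"w_board")
for k in range(4):
    s=157.5-105*k; P=[646.4-np.sin(.1105)*s,-14.4+np.cos(.1105)*s,13]; print("disc px",proj(m,P).round())
m=snap([452,-198,240],"w_tin98"); print(proj(m,[452,-198,98]).round())
print(bot.get_state()["t"])
a=[cv2.imread(f"pics/{f}.png") for f in("w_board","w_tin98")]
cv2.imwrite("pics/wb.png",cv2.resize(np.vstack(a),None,fx=.75,fy=.75,interpolation=3))
E
```

```text
{'K': array([[295.7045733 ,   0.        , 323.22897372],
       [  0.        , 295.7045733 , 201.64639326],
       [  0.        ,   0.        ,   1.        ]]), 'position': array([479.55241932, -12.64077329, 472.04646366]), 'rotation': array([-3.15421257e-01,  4.17668181e-04,  1.57231467e+00])} [560.  -13.6 330. ]
disc px [418. 202.]
disc px [354. 208.]
disc px [291. 215.]
disc px [228. 221.]
{'K': array([[295.7045733 ,   0.        , 323.22897372],
       [  0.        , 295.7045733 , 201.64639326],
       [  0.        ,   0.        ,   1.        ]]), 'position': array([ 372.20644985, -196.53754241,  382.34489664]), 'rotation': array([-3.16121473e-01,  7.44301587e-04,  1.57320187e+00])} [ 452.6 -197.5  240.2]
[322. 189.]
3.8833
```

View pics/wb.png

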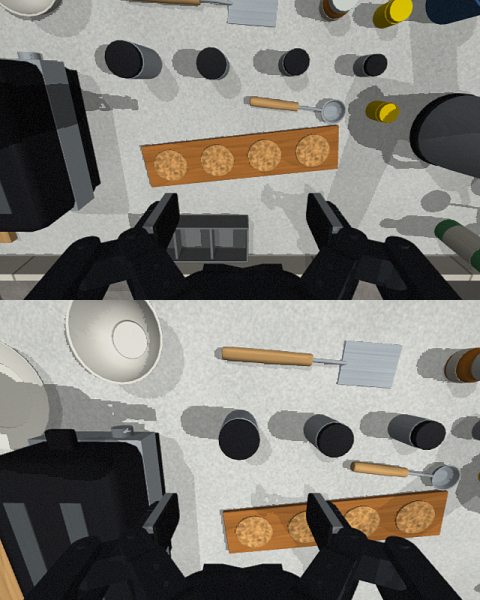

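The wrist pictures (shown at 0.75 scale, stacked) have the discs in the upper frame at about (170,164), (217,160), (264,155) and (312,149). The tin_98 lid is in the lower frame at about (239,436). Next I measure these and compare them with the fixed cameras.

```bash
python3 - <<'E'
from h import *
for f,ps in(("w_board",[(165,80),(282,85),(395,83),(500,87)]),("w_tin98",[(318,182),(445,186),(570,180)])):
    im=cv2.imread(f"pics/{f}.png"); m=np.load(f"pics/{f}.npy",allow_pickle=True).item()
    hsv=cv2.cvtColor(im,cv2.COLOR_BGR2HSV)
    c,s,k=blob((hsv[...,1]>90)&(hsv[...,0]<25),proj(m,[646,-14,10]) if f=="w_board" else (440,295)); 
    if f=="w_board":
        cs=max(cv2.findContours(k.astype(np.uint8),0,2)[0],key=cv2.contourArea)[:,0]
        print(cv2.minAreaRect(np.float32([ray(m,x,10)[:2] for x in cs])))
        # discs: bright cork
        v=cv2.GaussianBlur(hsv[...,2],(5,5),0); b=(v>170)&k
        v2=cv2.morphologyEx(b.astype(np.uint8),cv2.MORPH_CLOSE,np.ones((5,5)))
        for d in[(418,202),(354,208),(291,215),(228,221)]:
            c,s,_=blob(v2,d); print("disc",ray(m,c,13).round(1),s[2:])
    for (h,dm),p in zip(TINS,ps):
        c,s,k=blob(cv2.GaussianBlur(im,(3,3),0).max(2)<45,p)
        cs=max(cv2.findContours(k.astype(np.uint8),0,2)[0],key=cv2.contourArea)[:,0]
        W=np.float32([ray(m,x,h)[:2] for x in cs]); print(f,h,c.round(1),s[2:],ray(m,c,h).round(1),"minCircle",cv2.minEnclosingCircle(W))
E
```

```text
((644.2538452148438, -17.019256591796875), (100.41254425048828, 427.3288879394531), 6.452539443969727)
disc [627.5 141.6  13. ] [  45   42 1352]
disc [639.2  37.2  13. ] [  44   41 1346]
disc [651.  -67.6  13. ] [  44   41 1326]
disc [ 663.3 -171.6   13. ] [  44   41 1305]
w_board 98 [164.6  78.9] [  50   49 1910] [ 450.6 -198.8   98. ] minCircle ((450.6724548339844, -198.72396850585938), 28.71698760986328)
w_board 82 [281.3  84.3] [  40   41 1260] [455.3 -64.3  82. ] minCircle ((456.0519104003906, -64.25212097167969), 24.088659286499023)
w_board 66 [394.5  82.4] [ 34  36 919] [451.8  78.1  66. ] minCircle ((452.6669921875, 78.34024810791016), 21.527803421020508)
w_board 50 [499.5  86.5] [ 30  28 690] [455.5 221.8  50. ] minCircle ((455.7820129394531, 221.83804321289062), 19.90239715576172)
w_tin98 98 [318.4 185.4] [  54   54 2226] [ 448.3 -201.4   98. ] minCircle ((448.9749755859375, -201.40135192871094), 27.405014038085938)
w_tin98 82 [446.2 186.2] [  48   45 1669] [453.  -67.4  82. ] minCircle ((453.466552734375, -67.32917785644531), 25.570415496826172)
w_tin98 66 [569.7 179.6] [  45   38 1325] [449.5  74.1  66. ] minCircle ((449.57293701171875, 74.17858123779297), 24.625226974487305)
```

```bash
cat >> h.py <<'E'
DOWN=[np.pi,0,np.pi]; GZ={98:60,82:52,66:42,50:29}
def pick(h,d,xy):
    z=GZ[h]-19; bot.move_ptp([*xy,h+90],DOWN); bot.movel([*xy,z],max_speed=120)
    bot.grip(0.,40); s=bot.get_state(); print("grip",s["opening"],s["gripper_force"],s["tcp_pos"].round(1))
    bot.movel([*xy,z+140],max_speed=150); print("held",bot.get_state()["opening"])
def place(h,d,xy):
    z=GZ[h]-19+13; bot.move_ptp([*xy,z+120],DOWN); bot.movel([*xy,z+10],max_speed=120); bot.dwell(.2)
    print("contact",bot.movel([*xy,z-3],max_speed=15,threshold=4),bot.get_state()["tcp_pos"].round(1),z)
    bot.grip(min(1,d/85+.17)); bot.dwell(.2); bot.movel([*xy,h+50],max_speed=120); bot.movel([*xy,h+110])
    bot.grip(1.); print("t",bot.get_state()["t"])
E
python3 - <<'E'
from h import *
pick(98,58,(450,-200)); place(98,58,(627.2,141.5))
bot.move_ptp([455,-65,240],DOWN)
bot.dwell(.2)
m=imaging.camera_model("wrist"); np.save("pics/w2.npy",m); cv2.imwrite("pics/w2.png",imaging.capture("wrist")); cv2.imwrite("pics/top2.png",imaging.capture("top"))
cv2.imwrite("pics/v2.png",cv2.resize(np.vstack([cv2.imread("pics/w2.png"),cv2.imread("pics/top2.png")]),None,fx=.75,fy=.75,interpolation=3))
E
```

```text
grip 0.6755896677030425 41.65103495121002 [ 450.5 -200.6   41.8]
held 0.6665751540626085
contact True [627.  141.5  54.8] 54
t 12.6333
```

View pics/v2.png

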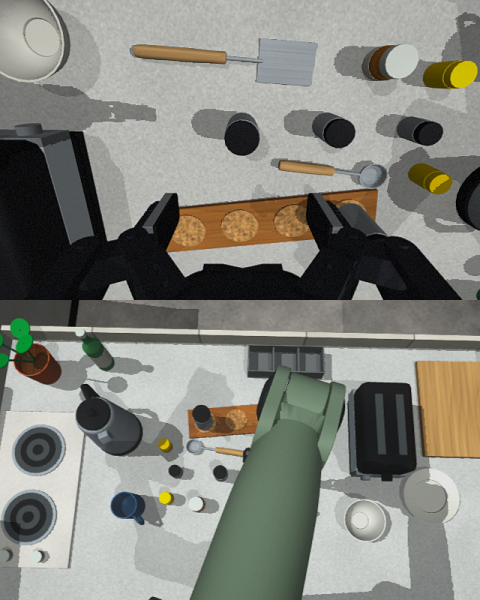

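The tin stands on disc_1 in the top view, with its lid at about (270,151) full scale. I check how well it is centred.

```bash
cat >> h.py <<'E'
def lid(im,m,z,near,th=60):
    c,s,k=blob(im.max(2)<th,near)
    cs=max(cv2.findContours(k.astype(np.uint8),0,2)[0],key=cv2.contourArea)[:,0]
    (a,b),r=cv2.minEnclosingCircle(np.float32([ray(m,x,z)[:2] for x in cs])); return ray(m,c,z-3).round(1),(round(a,1),round(b,1),round(r,1)),s[2:]
E
python3 - <<'E'
from h import *
m=imaging.camera_model("top"); im=cv2.imread("pics/top2.png")
print(lid(im,m,111,proj(m,[627,141.5,111])))
E
```

```text
(array([624.3, 140.9, 108. ]), (621.5, 138.9, 32.5), array([ 25,  26, 465], dtype=int32))
```

Centred to about 2 mm, which is good enough, so I continue with the rest.

```bash
python3 - <<'E'
from h import *
for (h,d),a,b in zip(TINS[1:],[(454.5,-65),(451.5,78),(455,223)],[(639.3,36.6),(650.8,-68),(663.2,-172)]):
    pick(h,d,a); place(h,d,b)
bot.move_ptp([430,0,350],DOWN); bot.dwell(.3)
m=imaging.camera_model("wrist"); np.save("pics/w3.npy",m); cv2.imwrite("pics/w3.png",imaging.capture("wrist"))
bot.move_j([1.6,.3,-.2,1.05,0,1.437]); bot.dwell(.3)
cv2.imwrite("pics/top3.png",imaging.capture("top")); cv2.imwrite("pics/scene3.png",imaging.capture("scene"))
cv2.imwrite("pics/v3.png",cv2.resize(np.vstack([cv2.imread("pics/w3.png"),cv2.imread("pics/top3.png")]),None,fx=.75,fy=.75,interpolation=3))
im=cv2.imread("pics/top3.png"); t=imaging.camera_model("top")
for (h,d),b in zip(TINS,[(627.2,141.5),(639.3,36.6),(650.8,-68),(663.2,-172)]):
    print(h,lid(im,t,h+13,proj(t,[*b,h+13])),lid(cv2.imread("pics/w3.png"),m,h+13,proj(m,[*b,h+13]),50))
print(bot.get_state()["t"])
E
```

```text
grip 0.599815604285272 40.89544236660004 [454.9 -65.2  33.6]
held 0.6004048591336497
contact True [639.1  36.6  46.6] 46
t 22.1583
grip 0.5270398789505636 40.3365021944046 [451.9  78.1  23.7]
held 0.525255594668668
contact True [650.6 -68.   36.7] 36
t 30.8667
grip 0.4517897842021281 39.994075298309326 [455.3 223.2  10.6]
held 0.4521222209778637
contact True [ 663.1 -171.9   23.7] 23
t 40.7917
98 (array([618.6, 137.9, 108. ]), (614.0, 135.0, 41.3), array([ 27,  33, 563], dtype=int32)) (array([591.9, 102.3, 108. ]), (591.5, 101.1, 26.0), array([13, 31, 89], dtype=int32))
82 (array([632.2,  35.7,  92. ]), (627.0, 38.5, 35.0), array([ 21,  29, 415], dtype=int32)) (array([636.7,  37. ,  92. ]), (634.8, 36.7, 27.2), array([ 31,  30, 724], dtype=int32))
66 (array([648.7, -66.4,  76. ]), (646.9, -67.8, 23.8), array([ 19,  18, 261], dtype=int32)) (array([647.7, -66.5,  76. ]), (646.0, -66.9, 24.4), array([ 26,  26, 528], dtype=int32))
50 (array([ 661.4, -169.9,   60. ]), (659.3, -168.6, 21.5), array([ 15,  17, 193], dtype=int32)) (array([ 736. , -141.3,   60. ]), (817.0, -17.0, 592.2), array([  617,   228, 54859], dtype=int32))
45.525
```

View pics/v3.png

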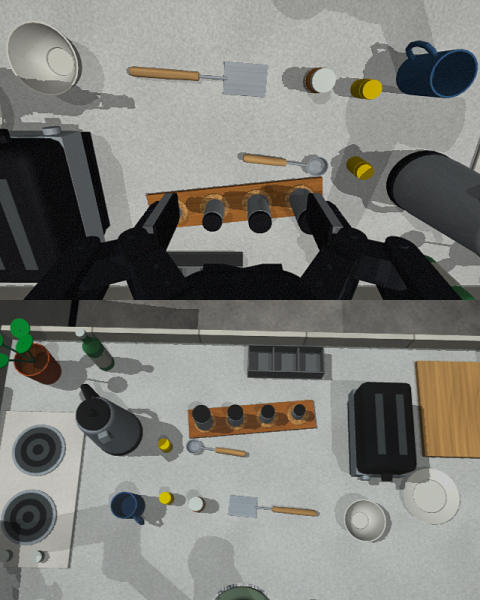

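View pics/scene3.png

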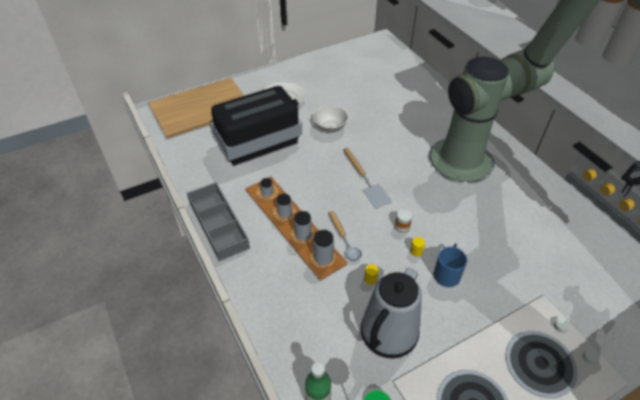

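The pictures show all four tins upright on their discs. The top view has their lids at about (270,150), (315,152), (356,151) and (399,146), largest beside the kettle. The arm is clear. The two clean lid fits lie within about 2 to 3 mm of their disc centres. The tin_98 and tin_82 masks in this top view run into dark areas beside them, but tin_98 measured within 2 mm earlier and tin_82 within 3 mm in the wrist view.

```bash
python3 -c "
from bench import bot
print(bot.sign_off())"
```

```text
the job is handed in; nothing more can be done
None
```

All four tins stand upright on their discs, within about 3 mm of centre, from tin_98 on disc_1 by the kettle to tin_50 on disc_4; I handed the job in at about 46 s, and no verdict came back.

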